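Draw up a tapered drain plug with a T-key

TASK

The brass drain plug in the top of the aluminium water manifold has only been started by hand. Take the red T-handled square key out of the wooden stand, fit it into the plug's square socket and turn the plug clockwise until it goes snug: firmly tight, but no further, because forcing a taper plug splits the casting. Then put the red key back upright in its hole in the stand, all the way down, and leave the other things where they are.

Things in the scene. Friction and masses are not known exactly. Their poses are not given: they have to be found in the camera images.
- manifold: Fixed aluminium casting on a steel plate 130 x 110 x 8 mm. Origin on the bench straight under the drain plug; z up; x towards its second port (small brass hex blank, top at 62 mm), y towards one of its two hose tails. Casting top at 50 mm; the plug's round port boss is 40 mm across, top at 60 mm.
- drain_plug: Brass 3/4 inch taper plug, 26 mm round, upright in the port, right-hand thread, pitch 1.8 mm; point and axes as point plug_socket. Turns freely at first (drag 0.05 N m); 1/10 to 1/2 turn on (varies, unseen) the tapers meet and resistance climbs, unevenly and sagging in pauses, to 0.5 N m some 35 to 60 degrees later. Snug: 0.45 to 0.6 N m; beyond 0.65 the casting may split. It stays where left.
- plug_socket (a point): Middle of the mouth of the plug's square socket, in the plug's top face, 69 mm above the bench at the start; z up along the plug's axis, x and y along the sides of the square. Socket 13.7 mm wide, 13 mm deep, with a 1.2 mm lead-in chamfer.
- square_key: Loose T-key with a red handle, in one of the stand's two holes. Origin at the lower end of its shaft, z up the shaft. Shaft 12.7 mm square (sides along x and y), end chamfered; handle a flat-sided bar 80 mm along x, 18 mm thick along y, 28 mm high, 75 to 103 mm above the lower end. 0.18 kg. Held across its thickness it wants a firm grip: under load it can shift in the jaws.
- square_key_grip (a point): Centre of the red key's handle, 89 mm above the lower end of its shaft; axes as the key's.
- square_key_tip (a point): Middle of the lower end of the red key's shaft.
- key_stand: Fixed hardwood block 60 x 150 x 50 mm, long side along its y; origin under its centre. Two square holes 14.2 mm wide, 45 mm deep (their floor is 5 mm above the bench), 40 mm either side of the centre along y, mouths chamfered 2 mm. The handles of the keys lie along the stand's x.
- stand_hole_a (a point): Middle of the mouth of the stand's hole at +y, at its top face.
- stand_hole_b (a point): Middle of the mouth of the stand's hole at -y, at its top face.
- hex_tkey: The other T-key in the stand: blue handle of the same size, hex shaft 12 mm; not used. Origin at the lower end of its shaft.
- magnet_bowl: Small steel parts bowl 112 mm across, 34 mm high, behind the work; origin under its centre.
- tape_roll: Black roll of tape, 62 mm across, 19 mm high; origin under its centre.
- grease_tube: Red and white tube 136 x 40 x 28 mm lying on the bench; origin under its centre.
- pliers: Blue-handled pliers 154 x 50 x 10 mm lying on the bench; origin under their centre.
Things that resemble listed ones, but are neither listed nor needed, are in the scene too. Of the things that look like the square_key, take the one that is nearest to the robot's base at the start.

How it is judged:
On the way, in this order (a step that is already met when the one before it is completed fails the run):
1. the red key's square end stands in the plug's socket (horizontal distance between square_key_tip and plug_socket below 0.004 m and z of square_key_tip in the frame of plug_socket below -0.005 m), for 0.2 s.
2. the key has turned the plug until it is snug in its taper (contact force between drain_plug and manifold above 23 N and horizontal distance between square_key_tip and plug_socket below 0.006 m), for 0.1 s.
At the end, for the whole second after the job is handed in: The plug is snug (its tapers press with 22 to 62 N; a tightening torque of 0.45 to 0.6 N m gives 25 to 58 N) and the red key stands upright in a hole of the stand, within 6 mm of its middle, its lower end within 5 mm of the hole's floor, at rest (contact force between drain_plug and manifold between 22 and 62 N and (horizontal distance between square_key_tip and stand_hole_a below 0.006 m or horizontal distance between square_key_tip and stand_hole_b below 0.006 m) and height (world z) of square_key_tip below 0.01 m and angle between square_key's own z axis and vertical below 0.1 rad and linear speed of square_key below 0.02 m/s); the robot touches nothing.
It fails at once if the plug is forced: the tapers press on each other with more than 62 N (0.65 N m or more on the key), which splits the casting (contact force between drain_plug and manifold above 62 N).
It fails at once if the blue key is taken out of the stand or shifted by 20 mm (distance of hex_tkey from where it was at the start of the episode above 0.02 m).
It fails at once if the bowl, tape, grease tube or pliers are shifted by more than 20 mm (distance of any of magnet_bowl, tape_roll, grease_tube, pliers from where it was at the start of the episode above 0.02 m).
It also fails if it takes over 72 s, if anything falls off the work surface, if the arm or the gripper's body presses on something with over 40 N, if the wrist force passes 120 N, or if a joint passes its speed limit or range.

ROBOT

A 7-joint arm with a two-finger parallel gripper is mounted at the origin on a cart in front of the work surface, level with it; the furniture and walls round the work are solid. World frame = base frame: x ahead of the robot, y to its left, z up, the work surface at z = 0. Lengths are in m, angles in rad, forces in N, time in s.
With the tool pointing down it reaches from about 0.35 to 0.775 m from the base axis. Payload 3.1 kg.
Tool frame: the origin (TCP) lies midway between the tips of the shut fingers; the grasp point (between the pads) lies 19 mm behind it; z points along the fingers, y is the line along which they close (so a half turn about z gives the same grasp; the last joint's range is limited). The gripper opens to 85 mm and grips with 20 to 120 N. Pads are 22 mm wide; open, the fingers measure 114 mm over their backs; the gripper's body (76 mm by 85 mm) begins 54 mm behind the grasp point. The pads swing forward as they close: fully open they stand 13 mm farther back than shut.
Start: joints at [1.193, 0.311, 0.014, 1.512, -0.004, 1.319, -0.027], TCP at [0.181, -0.519, 0.231] pointing down, gripper open.
Joint ranges: [-2.7, 2.7], [-0.3, 1.91], [-1.27, 1.3], [0.12, 2.57], [-1.44, 4.58], [0.2, 2.03], [-3.05, 3.05]. Speed limits (rad/s): [2.79, 2.79, 3.14, 3.14, 3.14, 3.14, 3.14].

INTERFACE

Orientations are given as a rotation vector (axis times angle).
In Python, from workcell import arm gives the robot as it stands.
- The arm moves only by the tool move_arm, never from a script. Its argument "plan" is a list of rows, each an object with "translation": the shift along the tool's x, y, z in m, a list of three; "yaw": the turn about the tool's z in rad; "jaw": the opening in per cent of the stroke, from 0 (shut) to 100 (fully open). In form: [{"translation": [x, y, z], "yaw": yaw, "jaw": jaw}, ...]. A call has 1 to 12 rows; each row is the pose to reach, as a shift and turn from the pose commanded when the call began, along the tool's axes at that moment; what a row does not reach only later rows make up. A row lasts 1/8 s, in which the tool goes at most 62.5 mm and 10.7 degrees, less where a joint would pass 70% of its speed; a pose out of reach is approached as far as the arm can. A call with a gripper value outside its range is refused whole. The fingers move at their own pace and stop on an object; the grip force is fixed at half the most. Time passes only in rows, so rows that repeat a pose let the fingers close. It gives the time, the measured TCP pose, the force, the opening and the grip force at its end, in the units of the state.
- arm.read_state(): the state, without advancing time (a new reading comes with each control period).
- arm.grab_frame(name): name is "scene" or "top" or "wrist"; returns (picture, depth): 384x512x3 uint8, red, green, blue; 384x512 float32, m along the optical axis (not along the pixel's ray), 0 where there is no reading.
- arm.camera_params(name): a dict with "K" (3x3 intrinsics, pixels), "extrinsics" (4x4, takes a point from camera to world coordinates); the wrist camera has in their place "T_tool_cam" (4x4, takes a point from camera to tool coordinates, whose origin is the TCP and whose axes are the flange's). Camera axes: x right, y down, z forward; pixel columns grow to the right and rows downward; lengths in m; the calibration is good to about 2 mm. A picture is of the moment at which its call begins: read the wrist's pose just before it. camera_params takes no time and is no camera call.
- arm.job_done(): hands the job in; it is judged then, once.
Trained networks look in the newest picture that a camera, given by its name, has taken for a name from the list of things; names that differ only in an ending like _2 or _b are one class to them, and where a whole thing is asked for, a point or a joint stands for the part that bears it (a point fixed in the world has none). Each returns a list of dicts, best first, with "confidence" (0 to 1); they miss things now and then, are a little off and sometimes report something else, mostly with a low value. They report only what shows in the picture. A call takes as long as a camera call. They do not tell look-alikes from the thing itself.
- arm.find_in(camera, name): "xy" ([column, row] in pixels, amid what is visible of it).
The state is a dict: "t": time; "qpos": joint angles; "qvel": joint speeds; "joint_efforts": joint torques, N m; "tcp_pos": TCP position; "ee_rot": TCP orientation; "contact_force": force on the tool from outside, world axes, zero at the start; "moment": the same for the moment, N m; "finger_gap": finger opening in m; "gripper_force": force on a finger pad.
Only numpy, scipy, OpenCV 4.12 (cv2) and the standard library are available. Lean on these libraries where they do the work, as an engineer would, in place of code of your own. Each camera call takes 0.05 s, during which the arm holds its last target. There are 200 camera calls.

## Working session

There is one attempt and no reset: what is moved stays moved. The work goes in short steps, Python scripts to look and compute and a tool call to move; the robot and the scene stay as the last step left them, time stands still between calls to the robot, and variables do not carry over. Pictures are saved under pics/ and viewed, at most 10 in all, crops included, and the job is handed in when it is done.

Besides the shell and the picture viewer there is one more tool, called by a JSON object that holds its "method" and its "body". move_arm: Moves the arm, as the interface text tells. Its arguments: {"type":"object","properties":{"plan":{"type":"array","items":{"type":"object","properties":{"translation":{"type":"array","items":{"type":"number"}},"yaw":{"type":"number"},"jaw":{"type":"number"}}}}},"required":["plan"]}

```bash
mkdir -p pics; ls; cat > h.py <<'E'
from workcell import arm
import numpy as np, cv2
from scipy.spatial.transform import Rotation as R
def toolT():
    s=arm.read_state(); T=np.eye(4); T[:3,:3]=R.from_rotvec(s["ee_rot"]).as_matrix(); T[:3,3]=s["tcp_pos"]; return T
def grab(n):
    T=toolT(); im,d=arm.grab_frame(n); p=arm.camera_params(n)
    E=np.array(p["extrinsics"]) if "extrinsics" in p else T@np.array(p["T_tool_cam"])
    return im,d,np.array(p["K"]),E
def px(u,v,d,K,E):
    return E[:3,:3]@(np.array([(u-K[0,2])/K[0,0],(v-K[1,2])/K[1,1],1])*d)+E[:3,3]
def cloud(d,K,E):
    v,u=np.mgrid[:d.shape[0],:d.shape[1]]
    c=np.stack([(u-K[0,2])/K[0,0]*d,(v-K[1,2])/K[1,1]*d,d],-1)
    return c@E[:3,:3].T+E[:3,3]
def save(f,im): cv2.imwrite("pics/"+f,im[...,::-1])
E
python3 - <<'E'
from h import *
s=arm.read_state(); print({k:np.round(v,3).tolist() for k,v in s.items()})
ims=[]
for n in("top","scene"):
    im,d,K,E=grab(n); np.savez(n+".npz",im=im,d=d,K=K,E=E); P=cloud(d,K,E); ims.append(im)
    for o in("square_key","hex_tkey","key_stand","manifold","drain_plug","plug_socket","grease_tube","pliers"):
        for r in arm.find_in(n,o)[:3]:
            u,v=r["xy"]; q=P[int(v),int(u)] ; print(n,o,np.round([u,v]),round(r["confidence"],2),q.round(3))
save("a.png",cv2.resize(np.vstack(ims),(600*512//768,600)) if 0 else ims[0]); save("b.png",ims[1])
E
```

```text
pics
{'t': 0.0, 'qpos': [1.193, 0.312, 0.014, 1.513, -0.004, 1.319, -0.027], 'qvel': [0.001, 0.001, -0.0, 0.001, 0.002, -0.0, 0.002], 'joint_efforts': [-0.0, -37.992, 0.146, -23.06, 0.012, 0.014, -0.0], 'tcp_pos': [0.181, -0.519, 0.23], 'ee_rot': [-3.095, -0.525, 0.001], 'contact_force': [0.149, 0.46, 0.235], 'moment': [-0.017, 0.013, 0.04], 'gripper_force': 0.0, 'finger_gap': 0.085}
top square_key [175. 173.] 0.55 [0.627 0.221 0.109]
top hex_tkey [314. 204.] 0.51 [ 0.51  -0.231  0.107]
top key_stand [302. 206.] 0.95 [ 0.512 -0.198  0.057]
top manifold [226. 201.] 0.68 [0.536 0.06  0.06 ]
top drain_plug [220. 203.] 0.41 [0.526 0.08  0.066]
top plug_socket [223. 204.] 0.47 [0.523 0.068 0.057]
top grease_tube [159. 234.] 0.68 [0.43  0.292 0.015]
top grease_tube [274. 148.] 0.53 [ 0.72  -0.109  0.014]
top pliers [358. 219.] 0.72 [ 0.463 -0.397 -0.   ]
top pliers [218. 202.] 0.48 [0.53  0.083 0.065]
top pliers [290. 206.] 0.32 [ 0.506 -0.15   0.102]
scene square_key [169. 230.] 0.9 [0.624 0.225 0.095]
scene square_key [302. 190.] 0.87 [ 0.494 -0.145  0.095]
scene square_key [309. 202.] 0.19 [ 0.482 -0.161  0.051]
scene hex_tkey [319. 173.] 0.73 [ 0.504 -0.23   0.107]
scene key_stand [310. 202.] 0.9 [ 0.479 -0.163  0.048]
scene key_stand [304. 189.] 0.39 [ 0.49  -0.148  0.099]
scene manifold [188. 216.] 0.74 [0.721 0.108 0.003]
scene manifold [234. 241.] 0.69 [0.509 0.101 0.049]
scene drain_plug [238. 225.] 0.64 [0.532 0.067 0.069]
scene plug_socket [237. 242.] 0.62 [0.499 0.103 0.054]
scene plug_socket [236. 229.] 0.59 [0.53  0.079 0.067]
scene grease_tube [195. 312.] 0.7 [0.423 0.297 0.018]
scene pliers [356. 182.] 0.67 [ 0.475 -0.388  0.009]
```

View pics/a.png

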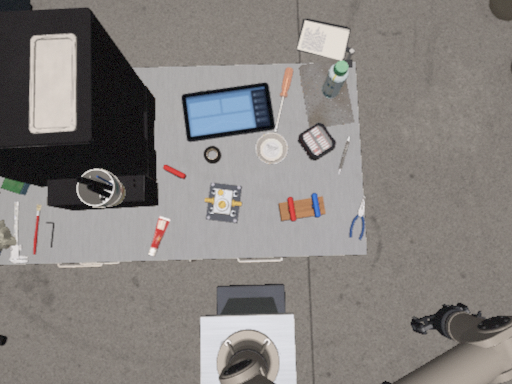

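```bash
python3 - <<'E'
from h import *
a=np.load("top.npz")["im"]; b=np.load("scene.npz")["im"]
save("c.png",np.vstack([cv2.resize(a[150:250,150:350],(800,300) if 0 else (600,300)),cv2.resize(b[150:270,140:380],(600,300))]))
P=cloud(*[np.load("top.npz")[k] for k in"dKE"])
hsv=cv2.cvtColor(a,cv2.COLOR_RGB2HSV)
def fit(m,lab):
    n,l,st,c=cv2.connectedComponentsWithStats(m.astype(np.uint8))
    for i in range(1,n):
        if st[i,4]>25:
            q=P[l==i]; r=cv2.minAreaRect(q[:,:2].astype(np.float32)); print(lab,c[i].round(),q.mean(0).round(3),np.round(r[0],3),np.round(r[1],3),round(r[2],1))
red=((hsv[...,0]<10)|(hsv[...,0]>170))&(hsv[...,1]>120)&(P[...,2]>0.09)&(P[...,2]<.13)
blue=(hsv[...,0]>95)&(hsv[...,0]<130)&(hsv[...,1]>100)&(P[...,2]>0.09)&(P[...,2]<.13)
fit(red,"red");fit(blue,"blue")
fit((P[...,2]>.04)&(P[...,2]<.058),"50mm");fit((P[...,2]>.064)&(P[...,2]<.075),"plug")
E
```

```text
red [174. 171.] [0.63  0.222 0.103] [0.63  0.222] [0.076 0.015] 61.8
red [292. 209.] [ 0.498 -0.158  0.107] [ 0.498 -0.158] [0.076 0.018] 7.9
blue [316. 205.] [ 0.508 -0.236  0.107] [ 0.508 -0.236] [0.076 0.016] 8.1
50mm [330.  92.] [ 0.906 -0.311  0.048] [ 0.907 -0.313] [0.055 0.016] 67.3
50mm [153. 122.] [0.816 0.305 0.048] [0.815 0.304] [0.131 0.004] 2.3
50mm [317. 140.] [ 0.737 -0.262  0.044] [ 0.736 -0.262] [0.106 0.1  ] 30.9
50mm [154. 161.] [0.679 0.302 0.05 ] [0.678 0.302] [0.114 0.003] 2.1
50mm [ 12. 186.] [0.605 0.785 0.044] [0.607 0.784] [0.073 0.04 ] 70.9
50mm [224. 201.] [0.533 0.066 0.05 ] [0.533 0.068] [0.076 0.084] 81.5
50mm [322. 205.] [ 0.511 -0.264  0.051] [ 0.51  -0.264] [0.059 0.017] 6.9
50mm [304. 208.] [ 0.502 -0.204  0.051] [ 0.503 -0.204] [0.06  0.062] 7.6
50mm [284. 211.] [ 0.494 -0.138  0.051] [ 0.494 -0.139] [0.06  0.029] 8.0
50mm [247. 347.] [ 0.058 -0.001  0.049] [ 0.058 -0.003] [0.12  0.021] 89.8
50mm [266. 359.] [ 0.017 -0.063  0.049] [ 0.013 -0.064] [0.06 0.01] 14.6
plug [324.  40.] [ 1.092 -0.298  0.068] [ 1.094 -0.297] [0.174 0.128] 74.0
plug [222. 204.] [0.522 0.07  0.068] [0.523 0.072] [0.024 0.034] 87.7
plug [240. 351.] [0.052 0.022 0.07 ] [0.052 0.022] [0.016 0.075] 25.2
```

View pics/c.png

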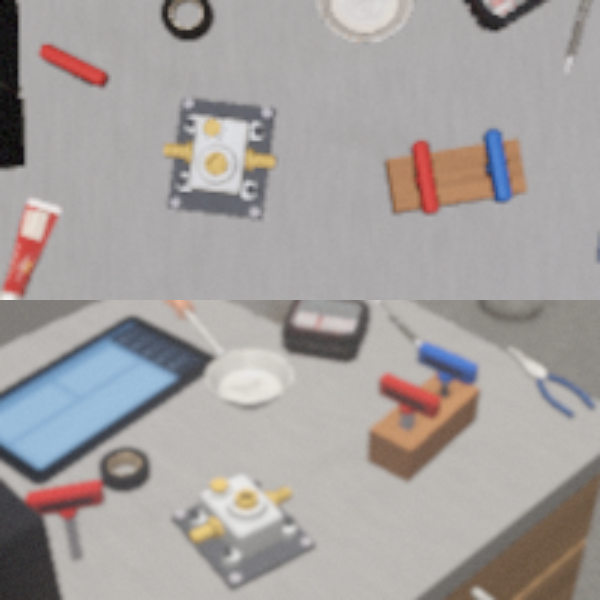

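The top view shows the manifold at about (224,202) and the stand at (302,208). Two things could be the red key: the one in the stand at (292,209), 0.52 m from the base, and a loose red T-key at (174,171), 0.67 m away. I choose the one in the stand, and the crop confirms it stands next to the blue key. Next I look at the socket from above.

```bash
cat >> h.py <<'E'
def delta(x,y,z,ang=None):
    T=toolT(); d=T[:3,:3].T@(np.array([x,y,z])-T[:3,3]); a=np.degrees(np.arctan2(T[1,0],T[0,0]))
    print("delta",d.round(4),"tool x ang",a.round(2), "yaw", None if ang is None else np.radians((a-ang+180)%360-180).round(4), "alt", None if ang is None else np.radians((a-ang)%360).round(4))
E
python3 - <<'E'
from h import *
print(np.round(arm.camera_params("wrist")["T_tool_cam"],3)); delta(.523,.07,.25,187.8)
E
```

```text
[[ 0.001 -0.953 -0.303  0.077]
 [ 1.     0.     0.001  0.001]
 [-0.001 -0.303  0.953 -0.143]
 [ 0.     0.     0.     1.   ]]
delta [ 0.5169 -0.4437 -0.0187] tool x ang 19.24 yaw -2.9419 alt 3.3413
```

{"method": "move_arm", "body": {"plan": [{"translation": [0.044,-0.037,0],"yaw": -0.18,"jaw": 60},{"translation": [0.088,-0.074,0],"yaw": -0.36,"jaw": 60},{"translation": [0.132,-0.111,0],"yaw": -0.54,"jaw": 60},{"translation": [0.176,-0.148,0],"yaw": -0.72,"jaw": 60},{"translation": [0.22,-0.185,0],"yaw": -0.9,"jaw": 60},{"translation": [0.264,-0.222,0.01],"yaw": -1.08,"jaw": 60},{"translation": [0.308,-0.26,0.02],"yaw": -1.26,"jaw": 60},{"translation": [0.352,-0.3,0.03],"yaw": -1.44,"jaw": 60},{"translation": [0.396,-0.34,0.04],"yaw": -1.62,"jaw": 60},{"translation": [0.44,-0.38,0.05],"yaw": -1.8,"jaw": 60},{"translation": [0.48,-0.412,0.06],"yaw": -1.98,"jaw": 60},{"translation": [0.517,-0.444,0.06],"yaw": -2.16,"jaw": 60}]}}

```text
t: 2.4
tcp_pos: [0.5234, 0.0715, 0.1705]
ee_rot: [-0.988, -2.981, 0.001]
contact_force: [0.1, 0.1, 1.1]
finger_gap: 0.0512
gripper_force: 0.0
```

```bash
python3 - <<'E'
from h import *
s=arm.read_state(); print(s["t"],np.round(s["qpos"],3),np.round(s["tcp_pos"],3))
delta(.523,.07,.17)
im,d,K,E=grab("wrist"); np.savez("w1.npz",im=im,d=d,K=K,E=E); save("w1.png",im)
P=cloud(d,K,E)
for o in("plug_socket","drain_plug"):
    for r in arm.find_in("wrist",o)[:3]: u,v=r["xy"]; print(o,np.round(r["xy"]),r["confidence"],P[int(v),int(u)].round(4))
E
```

```text
2.4 [ 0.367  0.395 -0.709  1.646  0.272  1.203  0.528] [0.523 0.072 0.171]
delta [-0.0006 -0.0014  0.0005] tool x ang 143.34 yaw None alt None
plug_socket [257. 184.] 0.98 [0.5227 0.0693 0.0553]
```

View pics/w1.png

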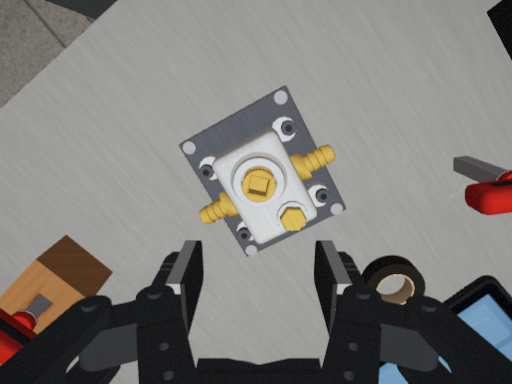

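The wrist view shows the plug's square socket at about (258,183), the hex blank at (293,217) and the red key's handle at lower left (15,335). I measure the socket's centre and angle from this picture.

```bash
python3 - <<'E'
from h import *
w=np.load("w1.npz"); im,d,K,E=[w[k] for k in("im","d","K","E")]
P=cloud(d,K,E)
n=(np.hypot(P[...,0]-.523,P[...,1]-.07)<.018)
top=n&(P[...,2]>.064)&(P[...,2]<.076)
q=P[top]; c=cv2.minEnclosingCircle(q[:,:2].astype(np.float32)); print("plug",c,np.median(q[:,2]))
deep=n&(P[...,2]<.063)&(np.hypot(P[...,0]-c[0][0],P[...,1]-c[0][1])<.0105); r=cv2.minAreaRect(P[deep][:,:2].astype(np.float32)); print("sock",r, np.median(P[deep][:,2]))
# ortho rectified view of plane z=.069, 0.1mm/px... 
N=400; g=(np.arange(N)-N/2)*1e-4
X,Y=np.meshgrid(c[0][0]+g,c[0][1]+g); Q=np.stack([X,Y,np.full_like(X,.069)],-1)
C=(Q-E[:3,3])@E[:3,:3]; u=(C[...,0]/C[...,2]*K[0,0]+K[0,2]).astype(np.float32); v=(C[...,1]/C[...,2]*K[1,1]+K[1,2]).astype(np.float32)
o=cv2.remap(im,u,v,cv2.INTER_CUBIC); save("o1.png",cv2.resize(o,(600,600)))
E
```

```text
plug ((0.5213889479637146, 0.0719151645898819), 0.013177186250686646) 0.06872050949400961
sock ((0.5228830575942993, 0.07069075107574463), (0.013228388503193855, 0.010784885846078396), 41.92081832885742) 0.05584215437272355
```

View pics/o1.png

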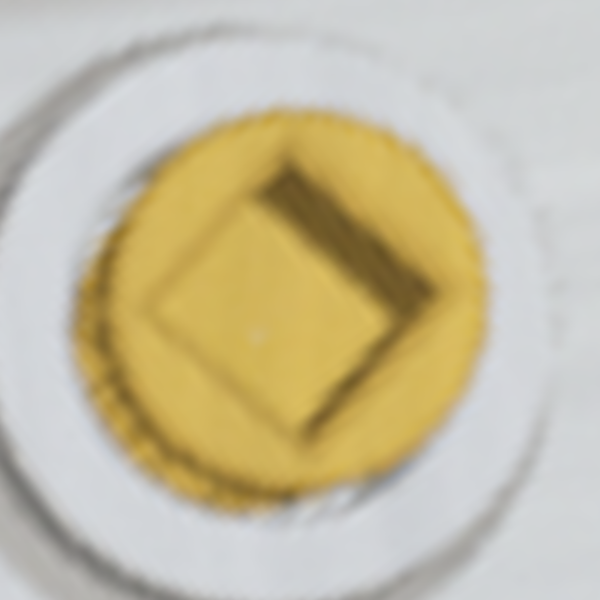

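Socket centre is about (0.521, 0.072) and its sides lie at 42.3° (mod 90°). Now to the key.

{"method": "move_arm", "body": {"plan": [{"translation": [-0.023,-0.04,0],"yaw": -0.15,"jaw": 65},{"translation": [-0.047,-0.08,0],"yaw": -0.31,"jaw": 65},{"translation": [-0.07,-0.12,0],"yaw": -0.47,"jaw": 65},{"translation": [-0.094,-0.16,0],"yaw": -0.63,"jaw": 65},{"translation": [-0.117,-0.199,0],"yaw": -0.776,"jaw": 65},{"translation": [-0.117,-0.199,0],"yaw": -0.776,"jaw": 65}]}}

```text
t: 3.3
tcp_pos: [0.4945, -0.1667, 0.1706]
ee_rot: [0.184, -3.134, 0.005]
contact_force: [-0.4, 0.6, 0.5]
finger_gap: 0.0554
gripper_force: 0.0
```

```bash
python3 - <<'E'
from h import *
s=arm.read_state(); print(s["t"],np.round(s["qpos"],3),np.round(s["tcp_pos"],4))
im,d,K,E=grab("wrist"); save("w2.png",im)
P=cloud(d,K,E); hsv=cv2.cvtColor(im,cv2.COLOR_RGB2HSV)
m=((hsv[...,0]<10)|(hsv[...,0]>170))&(hsv[...,1]>120)&(P[...,2]>0.104)&(P[...,2]<.115)&(P[...,0]<.6)
q=P[m]; r=cv2.minAreaRect(q[:,:2].astype(np.float32)); print(m.sum(),r,q[:,2].mean())
x,y=r[0]; delta(x,y,.075,187.8)
m=(P[...,2]>.045)&(P[...,2]<.054)&(P[...,0]<.6); print(P[m][:,2].mean(),cv2.minAreaRect(P[m][:,:2].astype(np.float32)))
E
```

```text
3.3 [ 0.893  0.404 -0.8    1.661  0.311  1.209  1.71 ] [ 0.4945 -0.1667  0.1706]
2699 ((0.4966343343257904, -0.1577458530664444), (0.07806151360273361, 0.016754742711782455), 7.530600547790527) 0.10714495132973932
delta [-0.0022  0.005   0.0959] tool x ang -173.04 yaw -0.0147 alt 6.2685
0.049782304164431794 ((0.5111662745475769, -0.10167673230171204), (0.3516994118690491, 0.09155405312776566), 84.55180358886719)
```

View pics/w2.png

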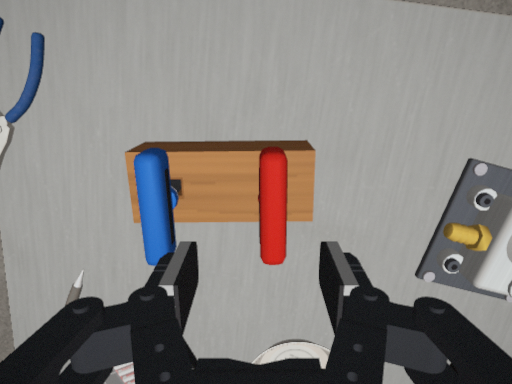

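The wrist view shows the red handle at (273,205) centred between the fingers, and the blue key at (155,207), clear of the left finger. I descend halfway and let the arm settle.

{"method": "move_arm", "body": {"plan": [{"translation": [0,0,0.02],"yaw": 0.0,"jaw": 65},{"translation": [0,0,0.04],"yaw": 0.0,"jaw": 65},{"translation": [0,0,0.04],"yaw": 0.0,"jaw": 65},{"translation": [0,0,0.04],"yaw": 0.0,"jaw": 65}]}}

```text
t: 3.85
tcp_pos: [0.4972, -0.1584, 0.1322]
ee_rot: [-0.205, 3.134, -0.001]
contact_force: [0.5, -0.7, 0.8]
finger_gap: 0.0554
gripper_force: 0.0
```

```bash
python3 - <<'E'
from h import *
im,d,K,E=grab("wrist")
P=cloud(d,K,E); hsv=cv2.cvtColor(im,cv2.COLOR_RGB2HSV)
m=((hsv[...,0]<10)|(hsv[...,0]>170))&(hsv[...,1]>120)&(P[...,2]>0.104)&(P[...,2]<.115)&(P[...,0]<.6)
q=P[m]; r=cv2.minAreaRect(q[:,:2].astype(np.float32)); print(m.sum(),r,q[:,2].mean())
x,y=r[0]; delta(x,y,.075,187.5); print(arm.read_state()["tcp_pos"])
E
```

```text
3840 ((0.496284544467926, -0.15766063332557678), (0.07817212492227554, 0.016964752227067947), 6.910895347595215) 0.10714702182361271
delta [0.0012 0.0011 0.0574] tool x ang -172.51 yaw -0.0002 alt 6.283
[ 0.49749041 -0.15859774  0.13237054]
```

{"method": "move_arm", "body": {"plan": [{"translation": [0.001,0.001,0.02],"yaw": 0.0,"jaw": 65},{"translation": [0.001,0.001,0.04],"yaw": 0.0,"jaw": 65},{"translation": [0.001,0.001,0.057],"yaw": 0.0,"jaw": 65},{"translation": [0.001,0.001,0.057],"yaw": 0.0,"jaw": 0},{"translation": [0.001,0.001,0.057],"yaw": 0.0,"jaw": 0},{"translation": [0.001,0.001,0.057],"yaw": 0.0,"jaw": 0},{"translation": [0.001,0.001,0.057],"yaw": 0.0,"jaw": 0},{"translation": [0.001,0.001,0.057],"yaw": 0.0,"jaw": 0}]}}

```text
t: 4.9
tcp_pos: [0.4965, -0.1581, 0.0752]
ee_rot: [-0.205, 3.133, -0.001]
contact_force: [-0.3, 0.6, 4.0]
finger_gap: 0.0175
gripper_force: 60.4
```

{"method": "move_arm", "body": {"plan": [{"translation": [0,0,-0.02],"yaw": 0,"jaw": 0},{"translation": [0,0,-0.045],"yaw": 0,"jaw": 0},{"translation": [0,0,-0.075],"yaw": 0,"jaw": 0},{"translation": [0,0,-0.1],"yaw": 0,"jaw": 0},{"translation": [0,0,-0.1],"yaw": 0,"jaw": 0}]}}

```text
t: 5.52
tcp_pos: [0.4968, -0.1586, 0.1756]
ee_rot: [-0.204, 3.132, -0.003]
contact_force: [-0.5, -0.1, -2.0]
finger_gap: 0.0171
gripper_force: 59.8
```

```bash
python3 - <<'E'
from h import *
s=arm.read_state(); print(s["t"],np.round(s["qpos"],3),s["finger_gap"],s["contact_force"],s["moment"],s["tcp_pos"])
delta(.521,.072,.175,222.3)
E
```

```text
5.525 [ 0.889  0.398 -0.811  1.659  0.305  1.213  1.711] 0.01707856928322208 [-0.50504455 -0.09875499 -1.98741437] [ 0.05436123 -0.07377659  0.02288196] [ 0.49677158 -0.15855944  0.17561093]
delta [-0.0539  0.2255  0.0003] tool x ang -172.56 yaw -0.6084 alt 5.6748
```

{"method": "move_arm", "body": {"plan": [{"translation": [-0.009,0.038,0],"yaw": -0.1,"jaw": 0},{"translation": [-0.018,0.076,0],"yaw": -0.2,"jaw": 0},{"translation": [-0.027,0.114,0],"yaw": -0.3,"jaw": 0},{"translation": [-0.036,0.152,0],"yaw": -0.4,"jaw": 0},{"translation": [-0.045,0.19,0],"yaw": -0.5,"jaw": 0},{"translation": [-0.054,0.2255,0],"yaw": -0.608,"jaw": 0},{"translation": [-0.054,0.2255,0],"yaw": -0.608,"jaw": 0},{"translation": [-0.054,0.2255,0],"yaw": -0.608,"jaw": 0},{"translation": [-0.054,0.2255,0],"yaw": -0.608,"jaw": 0}]}}

```text
t: 6.65
tcp_pos: [0.5197, 0.0704, 0.1734]
ee_rot: [1.128, -2.93, 0.001]
contact_force: [0.6, -0.4, -2.0]
finger_gap: 0.0172
gripper_force: 59.8
```

```bash
python3 - <<'E'
from h import *
s=arm.read_state(); print(s["t"],np.round(s["qpos"],3))
delta(.521,.072,.146,222.3)
im,d,K,E=grab("wrist"); save("w3.png",im[100:384,120:400]); np.savez("w3.npz",im=im,d=d,K=K,E=E)
P=cloud(d,K,E); n=(np.hypot(P[...,0]-.521,P[...,1]-.072)<.03)
t=n&(P[...,2]>.067)&(P[...,2]<.071); print("plug top",t.sum(),P[t].mean(0) if t.any() else 0)
t=n&(P[...,2]>.09)&(P[...,2]<.125); print("shaft",t.sum(),P[t].min(0),P[t].max(0))
E
```

```text
6.65 [ 0.543  0.468 -0.978  1.646  0.406  1.249  1.788]
delta [-0.0021  0.0003  0.0274] tool x ang -137.88 yaw -0.0031 alt 6.2801
plug top 181 [0.51427399 0.06546859 0.06867227]Traceback (most recent call last):
  File "<stdin>", line 7, in <module>
    return umr_minimum(a, axis, None, out, keepdims, initial, where)
ValueError: zero-size array to reduction operation minimum which has no identity
```

View pics/w3.png

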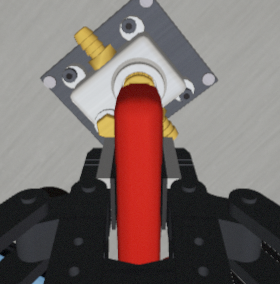

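The handle hides the shaft from this camera, and the plug is visible just ahead of it. I go down by feel.

{"method": "move_arm", "body": {"plan": [{"translation": [-0.002,0,0.015],"yaw": -0.003,"jaw": 0},{"translation": [-0.002,0,0.029],"yaw": -0.003,"jaw": 0},{"translation": [-0.002,0,0.032],"yaw": -0.003,"jaw": 0},{"translation": [-0.002,0,0.034],"yaw": -0.003,"jaw": 0},{"translation": [-0.002,0,0.036],"yaw": -0.003,"jaw": 0},{"translation": [-0.002,0,0.037],"yaw": -0.003,"jaw": 0}]}}

```text
t: 7.45
tcp_pos: [0.5217, 0.0738, 0.1381]
ee_rot: [-1.137, 2.928, -0.001]
contact_force: [-1.7, -0.3, 4.6]
finger_gap: 0.0174
gripper_force: 60.6
```

{"method": "move_arm", "body": {"plan": [{"translation": [0.0017,-0.0008,-0.002],"yaw": 0,"jaw": 0},{"translation": [0.0017,-0.0008,-0.001],"yaw": 0,"jaw": 0},{"translation": [0.0017,-0.0008,0.001],"yaw": 0,"jaw": 0},{"translation": [0.0017,-0.0008,0.003],"yaw": 0,"jaw": 0}]}}

```text
t: 7.95
tcp_pos: [0.5209, 0.0717, 0.1341]
ee_rot: [-1.137, 2.928, -0.001]
contact_force: [0.0, -1.1, -0.8]
finger_gap: 0.0175
gripper_force: 59.9
```

It is in. Deeper.

{"method": "move_arm", "body": {"plan": [{"translation": [0,0,0.002],"yaw": 0,"jaw": 0},{"translation": [0,0,0.004],"yaw": 0,"jaw": 0},{"translation": [0,0,0.006],"yaw": 0,"jaw": 0},{"translation": [0,0,0.006],"yaw": 0,"jaw": 0},{"translation": [0,0,0.006],"yaw": 0,"jaw": 0}]}}

```text
t: 8.57
tcp_pos: [0.5208, 0.0717, 0.1281]
ee_rot: [-1.138, 2.928, -0.001]
contact_force: [1.7, -2.1, -2.9]
finger_gap: 0.0171
gripper_force: 59.6
```

```bash
cat > st.py <<'E'
from h import *
s=arm.read_state(); T=toolT()
print(s["t"],"q7",np.round(s["qpos"],3),"tcp",s["tcp_pos"].round(4) if hasattr(s["tcp_pos"],"round") else s["tcp_pos"],"ang",np.degrees(np.arctan2(T[1,0],T[0,0])).round(2),"F",np.round(s["contact_force"],2),"M",np.round(s["moment"],3),"gap",round(s["finger_gap"],4))
E
python3 st.py
```

```text
8.575 q7 [ 0.519  0.515 -0.95   1.706  0.453  1.158  1.755] tcp [0.5208 0.0717 0.1281] ang -137.54 F [ 1.74 -2.1  -2.88] M [-0.374 -0.512 -0.076] gap 0.0171
```

{"method": "move_arm", "body": {"plan": [{"translation": [0,0,0],"yaw": 0.1,"jaw": 0},{"translation": [0,0,0],"yaw": 0.2,"jaw": 0},{"translation": [0,0,0],"yaw": 0.3,"jaw": 0},{"translation": [0,0,0],"yaw": 0.4,"jaw": 0}]}}

```text
t: 9.07
tcp_pos: [0.5206, 0.0718, 0.1281]
ee_rot: [0.529, -3.097, 0.001]
contact_force: [2.0, -1.4, -2.8]
finger_gap: 0.0174
gripper_force: 59.6
```

```bash
python3 st.py
```

```text
9.075 q7 [ 0.461  0.479 -0.856  1.709  0.394  1.136  1.401] tcp [0.5206 0.0718 0.1281] ang -160.61 F [ 2.   -1.43 -2.77] M [-0.396 -0.402  0.062] gap 0.0174
```

{"method": "move_arm", "body": {"plan": [{"translation": [0,0,0],"yaw": 0.1,"jaw": 0},{"translation": [0,0,0],"yaw": 0.2,"jaw": 0},{"translation": [0,0,0],"yaw": 0.3,"jaw": 0}]}}

```text
t: 9.45
tcp_pos: [0.5203, 0.0722, 0.128]
ee_rot: [0.061, -3.14, -0.0]
contact_force: [1.3, -0.3, -2.9]
finger_gap: 0.0171
gripper_force: 59.5
```

```bash
python3 st.py
```

```text
9.45 q7 [ 0.417  0.457 -0.787  1.71   0.353  1.123  1.135] tcp [0.5203 0.0722 0.128 ] ang -177.79 F [ 1.3  -0.27 -2.89] M [-0.287 -0.39   0.099] gap 0.0171
```

{"method": "move_arm", "body": {"plan": [{"translation": [0,0,0],"yaw": 0.07,"jaw": 0},{"translation": [0,0,0],"yaw": 0.14,"jaw": 0},{"translation": [0,0,0],"yaw": 0.2,"jaw": 0}]}}

```text
t: 9.82
tcp_pos: [0.5203, 0.0724, 0.128]
ee_rot: [-0.251, -3.131, -0.001]
contact_force: [0.9, -0.7, -3.4]
finger_gap: 0.0171
gripper_force: 59.5
```

```bash
python3 st.py
```

```text
9.825 q7 [ 0.387  0.444 -0.742  1.711  0.328  1.116  0.957] tcp [0.5203 0.0724 0.128 ] ang 170.84 F [ 0.92 -0.71 -3.41] M [-0.276 -0.403  0.11 ] gap 0.0171
```

{"method": "move_arm", "body": {"plan": [{"translation": [0,0,0],"yaw": 0.07,"jaw": 0},{"translation": [0,0,0],"yaw": 0.14,"jaw": 0},{"translation": [0,0,0],"yaw": 0.2,"jaw": 0}]}}

```text
t: 10.2
tcp_pos: [0.5203, 0.0727, 0.1279]
ee_rot: [-0.562, -3.09, -0.001]
contact_force: [1.7, -0.5, -3.8]
finger_gap: 0.0168
gripper_force: 59.5
```

```bash
python3 st.py
```

```text
10.2 q7 [ 0.356  0.432 -0.698  1.712  0.304  1.109  0.777] tcp [0.5203 0.0727 0.1279] ang 159.39 F [ 1.7  -0.54 -3.78] M [-0.145 -0.373  0.071] gap 0.0168
```

{"method": "move_arm", "body": {"plan": [{"translation": [0,0,0],"yaw": 0.08,"jaw": 0},{"translation": [0,0,0],"yaw": 0.16,"jaw": 0},{"translation": [0,0,0],"yaw": 0.24,"jaw": 0}]}}

```text
t: 10.58
tcp_pos: [0.5202, 0.073, 0.1278]
ee_rot: [-0.928, -3.0, -0.002]
contact_force: [1.8, -0.4, -4.1]
finger_gap: 0.0172
gripper_force: 59.4
```

```bash
python3 st.py
```

```text
10.575 q7 [ 0.32   0.419 -0.646  1.714  0.276  1.102  0.56 ] tcp [0.5202 0.073  0.1278] ang 145.61 F [ 1.84 -0.44 -4.09] M [-0.059 -0.479  0.078] gap 0.0172
```

{"method": "move_arm", "body": {"plan": [{"translation": [0,0,0],"yaw": 0.08,"jaw": 0},{"translation": [0,0,0],"yaw": 0.16,"jaw": 0},{"translation": [0,0,0],"yaw": 0.24,"jaw": 0}]}}

```text
t: 10.95
tcp_pos: [0.5204, 0.0733, 0.1278]
ee_rot: [-1.281, -2.868, -0.002]
contact_force: [1.7, -0.1, -3.6]
finger_gap: 0.0171
gripper_force: 59.4
```

```bash
python3 st.py
```

```text
10.95 q7 [ 0.283  0.408 -0.595  1.715  0.251  1.096  0.341] tcp [0.5204 0.0733 0.1278] ang 131.87 F [ 1.65 -0.09 -3.64] M [ 0.088 -0.576  0.162] gap 0.0171
```

{"method": "move_arm", "body": {"plan": [{"translation": [0,0,0],"yaw": 0.05,"jaw": 0},{"translation": [0,0,0],"yaw": 0.1,"jaw": 0}]}}

```text
t: 11.2
tcp_pos: [0.5205, 0.0734, 0.1278]
ee_rot: [-1.421, -2.801, -0.003]
contact_force: [2.7, 0.7, -4.7]
finger_gap: 0.0172
gripper_force: 59.3
```

```bash
python3 st.py
```

```text
11.2 q7 [ 0.268  0.404 -0.574  1.716  0.241  1.093  0.251] tcp [0.5205 0.0734 0.1278] ang 126.21 F [ 2.67  0.67 -4.69] M [ 0.096 -0.602  0.104] gap 0.0172
```

{"method": "move_arm", "body": {"plan": [{"translation": [0,0,0],"yaw": 0.07,"jaw": 0},{"translation": [0,0,0],"yaw": 0.15,"jaw": 0}]}}

```text
t: 11.45
tcp_pos: [0.5206, 0.0735, 0.1277]
ee_rot: [-1.628, -2.686, -0.003]
contact_force: [2.5, -0.5, -4.8]
finger_gap: 0.0171
gripper_force: 59.3
```

```bash
cat > st2.py <<'E'
from h import *
M=[];F=[]
for i in range(4):
    s=arm.read_state(); M.append(s["moment"]);F.append(s["contact_force"]); arm.grab_frame("wrist")
T=toolT(); print(s["t"],"q",np.round(s["qpos"],2),"tcp",np.round(s["tcp_pos"],4),"ang",np.degrees(np.arctan2(T[1,0],T[0,0])).round(2),"F",np.mean(F,0).round(2),"M",np.mean(M,0).round(3),"Mz",np.array(M)[:,2].round(3))
E
python3 st2.py
```

```text
11.6 q [ 0.25  0.4  -0.54  1.72  0.23  1.09  0.12] tcp [0.5205 0.0734 0.1278] ang 117.76 F [ 2.57  0.62 -5.91] M [ 0.266 -0.701  0.118] Mz [0.169 0.109 0.113 0.079]
```

{"method": "move_arm", "body": {"plan": [{"translation": [0,0,0],"yaw": 0.07,"jaw": 0},{"translation": [0,0,0],"yaw": 0.15,"jaw": 0}]}}

```text
t: 11.9
tcp_pos: [0.5206, 0.0735, 0.1278]
ee_rot: [-1.823, -2.557, -0.003]
contact_force: [3.8, 2.1, -7.6]
finger_gap: 0.017
gripper_force: 59.1
```

```bash
python3 st.py
```

```text
11.9 q7 [ 0.223  0.392 -0.513  1.717  0.211  1.087 -0.024] tcp [0.5206 0.0735 0.1278] ang 109.02 F [ 3.83  2.14 -7.56] M [ 0.511 -0.869  0.201] gap 0.017
```

{"method": "move_arm", "body": {"plan": [{"translation": [0,0,0],"yaw": 0.05,"jaw": 0},{"translation": [0,0,0],"yaw": 0.1,"jaw": 0}]}}

```text
t: 12.15
tcp_pos: [0.5208, 0.0736, 0.1278]
ee_rot: [-1.947, -2.464, -0.003]
contact_force: [2.7, 2.4, -7.7]
finger_gap: 0.0171
gripper_force: 59.1
```

```bash
python3 st.py
```

```text
12.15 q7 [ 0.208  0.389 -0.493  1.718  0.202  1.085 -0.115] tcp [0.5208 0.0736 0.1278] ang 103.36 F [ 2.71  2.42 -7.71] M [ 0.497 -0.937  0.248] gap 0.0171
```

{"method": "move_arm", "body": {"plan": [{"translation": [0,0,0],"yaw": 0.05,"jaw": 0},{"translation": [0,0,0],"yaw": 0.1,"jaw": 0}]}}

```text
t: 12.4
tcp_pos: [0.5208, 0.0737, 0.1278]
ee_rot: [-2.068, -2.364, -0.003]
contact_force: [2.7, 0.5, -7.2]
finger_gap: 0.0173
gripper_force: 59.2
```

```bash
python3 st.py
```

```text
12.4 q7 [ 0.193  0.385 -0.473  1.718  0.193  1.083 -0.207] tcp [0.5208 0.0737 0.1278] ang 97.65 F [ 2.74  0.52 -7.19] M [ 0.554 -0.977  0.31 ] gap 0.0173
```

{"method": "move_arm", "body": {"plan": [{"translation": [0,0,0],"yaw": 0.04,"jaw": 0},{"translation": [0,0,0],"yaw": 0.08,"jaw": 0}]}}

```text
t: 12.65
tcp_pos: [0.5209, 0.0735, 0.1279]
ee_rot: [-2.162, -2.278, -0.003]
contact_force: [4.0, 2.8, -10.2]
finger_gap: 0.017
gripper_force: 58.9
```

```bash
python3 st.py
```

```text
12.65 q7 [ 0.181  0.383 -0.456  1.718  0.185  1.082 -0.282] tcp [0.5209 0.0735 0.1279] ang 92.98 F [  4.     2.83 -10.21] M [ 0.894 -1.265  0.339] gap 0.017
```

{"method": "move_arm", "body": {"plan": [{"translation": [0,0,0],"yaw": 0.04,"jaw": 0},{"translation": [0,0,0],"yaw": 0.07,"jaw": 0}]}}

```text
t: 12.9
tcp_pos: [0.5209, 0.0736, 0.1279]
ee_rot: [-2.24, -2.201, -0.003]
contact_force: [4.6, 2.7, -10.1]
finger_gap: 0.0173
gripper_force: 59.1
```

```bash
python3 st.py
```

```text
12.9 q7 [ 0.17   0.381 -0.442  1.719  0.179  1.081 -0.346] tcp [0.5209 0.0736 0.1279] ang 89.0 F [  4.63   2.75 -10.14] M [ 0.914 -1.24   0.418] gap 0.0173
```

{"method": "move_arm", "body": {"plan": [{"translation": [0,0,0],"yaw": 0.03,"jaw": 0},{"translation": [0,0,0],"yaw": 0.05,"jaw": 0}]}}

```text
t: 13.15
tcp_pos: [0.521, 0.0736, 0.1278]
ee_rot: [-2.294, -2.145, -0.003]
contact_force: [4.7, 3.4, -9.9]
finger_gap: 0.0171
gripper_force: 59.1
```

```bash
python3 st2.py
```

```text
13.3 q [ 0.16  0.38 -0.43  1.72  0.17  1.08 -0.39] tcp [0.521  0.0736 0.1279] ang 86.2 F [ 4.46  3.25 -9.84] M [ 0.879 -1.288  0.396] Mz [0.402 0.383 0.39  0.412]
```

{"method": "move_arm", "body": {"plan": [{"translation": [0,0,0],"yaw": 0.04,"jaw": 0},{"translation": [0,0,0],"yaw": 0.08,"jaw": 0}]}}

```text
t: 13.6
tcp_pos: [0.5211, 0.0736, 0.1279]
ee_rot: [-2.378, -2.051, -0.004]
contact_force: [4.7, 3.1, -9.7]
finger_gap: 0.0171
gripper_force: 59.1
```

```bash
python3 st.py
```

```text
13.6 q7 [ 0.151  0.377 -0.417  1.719  0.168  1.079 -0.466] tcp [0.5211 0.0736 0.1279] ang 81.56 F [ 4.69  3.14 -9.72] M [ 0.943 -1.365  0.464] gap 0.0171
```

{"method": "move_arm", "body": {"plan": [{"translation": [0,0,0],"yaw": 0.03,"jaw": 0},{"translation": [0,0,0],"yaw": 0.06,"jaw": 0}]}}

```text
t: 13.85
tcp_pos: [0.5211, 0.0736, 0.1279]
ee_rot: [-2.438, -1.98, -0.004]
contact_force: [5.3, 4.0, -10.7]
finger_gap: 0.0169
gripper_force: 59.2
```

```bash
python3 st2.py
```

```text
14.0 q [ 0.14  0.38 -0.41  1.72  0.16  1.08 -0.52] tcp [0.5211 0.0736 0.1279] ang 78.2 F [  4.9   3.3 -10.4] M [ 0.882 -1.372  0.485] Mz [0.526 0.503 0.458 0.453]
```

{"method": "move_arm", "body": {"plan": [{"translation": [0,0,0],"yaw": 0.03,"jaw": 0},{"translation": [0,0,0],"yaw": 0.05,"jaw": 0}]}}

```text
t: 14.3
tcp_pos: [0.5212, 0.0737, 0.1279]
ee_rot: [-2.486, -1.919, -0.004]
contact_force: [4.8, 3.1, -9.8]
finger_gap: 0.0175
gripper_force: 59.2
```

```bash
python3 st2.py
```

```text
14.45 q [ 0.13  0.37 -0.4   1.72  0.16  1.08 -0.57] tcp [0.5212 0.0737 0.1279] ang 75.35 F [  5.13   3.08 -10.06] M [ 0.918 -1.387  0.519] Mz [0.57  0.516 0.484 0.508]
```

{"method": "move_arm", "body": {"plan": [{"translation": [0,0,0],"yaw": 0,"jaw": 0},{"translation": [0,0,0],"yaw": 0,"jaw": 0},{"translation": [0,0,0],"yaw": 0,"jaw": 0},{"translation": [0,0,0],"yaw": 0,"jaw": 0}]}}

```text
t: 15.0
tcp_pos: [0.5212, 0.0737, 0.1279]
ee_rot: [-2.486, -1.92, -0.004]
contact_force: [5.2, 3.8, -9.8]
finger_gap: 0.0171
gripper_force: 59.2
```

```bash
python3 st2.py
```

```text
15.15 q [ 0.14  0.37 -0.4   1.72  0.16  1.08 -0.57] tcp [0.5212 0.0736 0.1279] ang 75.35 F [ 4.85  3.11 -9.78] M [ 0.924 -1.415  0.498] Mz [0.461 0.506 0.52  0.505]
```

{"method": "move_arm", "body": {"plan": [{"translation": [0,0,0],"yaw": 0.02,"jaw": 0},{"translation": [0,0,0],"yaw": 0.04,"jaw": 0}]}}

```text
t: 15.45
tcp_pos: [0.5212, 0.0737, 0.1279]
ee_rot: [-2.524, -1.869, -0.004]
contact_force: [4.7, 2.8, -10.5]
finger_gap: 0.0171
gripper_force: 59.3
```

```bash
python3 st2.py
```

```text
15.6 q [ 0.13  0.37 -0.39  1.72  0.16  1.08 -0.6 ] tcp [0.5212 0.0737 0.1279] ang 73.08 F [  4.86   3.36 -10.2 ] M [ 0.914 -1.438  0.603] Mz [0.659 0.562 0.598 0.593]
```

Snug: about 0.6 on the reading, roughly 0.57 N m after taking off the bias seen while it turned freely. I relieve the torque before withdrawing.

{"method": "move_arm", "body": {"plan": [{"translation": [0,0,0],"yaw": -0.03,"jaw": 0},{"translation": [0,0,0],"yaw": -0.05,"jaw": 0}]}}

```text
t: 15.9
tcp_pos: [0.5212, 0.0736, 0.1279]
ee_rot: [-2.477, -1.931, -0.004]
contact_force: [5.4, 3.1, -9.6]
finger_gap: 0.0176
gripper_force: 58.8
```

```bash
python3 st2.py
```

```text
16.05 q [ 0.14  0.37 -0.4   1.72  0.16  1.08 -0.56] tcp [0.5212 0.0736 0.1279] ang 75.83 F [ 4.94  3.01 -9.99] M [ 0.918 -1.376  0.152] Mz [0.1   0.18  0.146 0.182]
```

{"method": "move_arm", "body": {"plan": [{"translation": [0,0,0],"yaw": -0.015,"jaw": 0},{"translation": [0,0,-0.004],"yaw": -0.015,"jaw": 0},{"translation": [0,0,-0.01],"yaw": -0.015,"jaw": 0},{"translation": [0,0,-0.02],"yaw": -0.015,"jaw": 0},{"translation": [0,0,-0.035],"yaw": -0.015,"jaw": 0},{"translation": [0,0,-0.05],"yaw": -0.015,"jaw": 0},{"translation": [0,0,-0.05],"yaw": -0.015,"jaw": 0}]}}

```text
t: 16.98
tcp_pos: [0.5219, 0.0722, 0.1807]
ee_rot: [2.463, 1.946, 0.006]
contact_force: [-0.2, -0.0, -3.0]
finger_gap: 0.0169
gripper_force: 62.7
```

```bash
cat > hd.py <<'E'
from h import *
s=arm.read_state(); print(s["t"],np.round(s["tcp_pos"],4),np.round(s["contact_force"],1),s["finger_gap"])
im,d,K,E=grab("wrist"); P=cloud(d,K,E); T=toolT(); Q=(P-T[:3,3])@T[:3,:3]
hsv=cv2.cvtColor(im,cv2.COLOR_RGB2HSV)
m=((hsv[...,0]<10)|(hsv[...,0]>170))&(hsv[...,1]>120)&(np.abs(Q[...,1])<.03)&(np.abs(Q[...,0])<.06)&(Q[...,2]<0)&(Q[...,2]>-.06)
q=Q[m]; r=cv2.minAreaRect(q[:,:2].astype(np.float32)); print("handle in tool",m.sum(),r,"z",q[:,2].min(),np.median(q[:,2]))
t=q[q[:,2]<np.median(q[:,2])+.004]; A=np.c_[t[:,0],np.ones(len(t))]; print("tilt dz/dx",np.linalg.lstsq(A,t[:,2],rcond=None)[0],"x",t[:,0].min(),t[:,0].max()); print("yaw dy/dx",np.polyfit(t[:,0],t[:,1],1))
save("w4.png",im)
E
python3 hd.py; python3 -c "
from h import *
delta(.4965,-.1581,.18,7.5)"
```

```text
16.975 [0.5219 0.0722 0.1807] [-0.2 -0.  -3. ] 0.01690957812746176
handle in tool 7937 ((0.0013383589684963226, 0.00015949271619319916), (0.020090416073799133, 0.07383615523576736), 89.02307891845703) z -0.035933025896250935 -0.033098696164443796
tilt dz/dx [ 0.00524202 -0.03300069] x -0.034358632134498836 0.03797089077150449
yaw dy/dx [-0.00216752  0.00054326]
delta [-0.2295  0.0292 -0.0005] tool x ang 76.64 yaw 1.2066 alt 1.2066
```

View pics/w4.png

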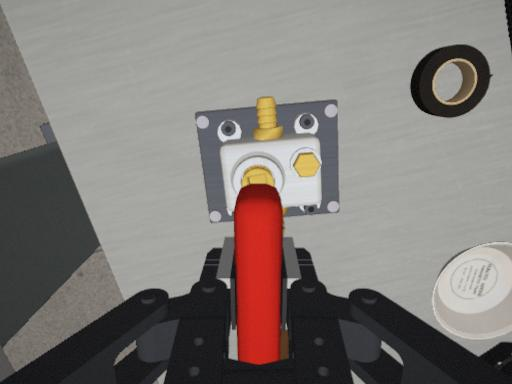

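The picture shows the red handle straight and centred in the jaws at (258,270). The plug is at (258,180) with the key clear above it. Back to the stand.

{"method": "move_arm", "body": {"plan": [{"translation": [-0.03,0.004,0],"yaw": 0.15,"jaw": 0},{"translation": [-0.06,0.008,0],"yaw": 0.3,"jaw": 0},{"translation": [-0.09,0.012,0],"yaw": 0.45,"jaw": 0},{"translation": [-0.12,0.016,0],"yaw": 0.6,"jaw": 0},{"translation": [-0.15,0.02,0],"yaw": 0.75,"jaw": 0},{"translation": [-0.18,0.024,0],"yaw": 0.9,"jaw": 0},{"translation": [-0.21,0.026,0],"yaw": 1.05,"jaw": 0},{"translation": [-0.23,0.028,0],"yaw": 1.207,"jaw": 0},{"translation": [-0.23,0.028,0],"yaw": 1.207,"jaw": 0},{"translation": [-0.23,0.028,0],"yaw": 1.207,"jaw": 0},{"translation": [-0.23,0.028,0],"yaw": 1.207,"jaw": 0}]}}

```text
t: 18.4
tcp_pos: [0.4951, -0.1564, 0.1782]
ee_rot: [-3.133, -0.211, 0.0]
contact_force: [0.4, -0.6, -2.0]
finger_gap: 0.0171
gripper_force: 62.6
```

```bash
python3 - <<'E'
from h import *
im,d,K,E=grab("wrist"); P=cloud(d,K,E)
delta(.4955,-.1581,.125,7.5)
print(arm.read_state()["tcp_pos"])
m=(P[...,2]>.045)&(P[...,2]<.054)&(abs(P[...,0]-.503)<.05)&(abs(P[...,1]+.197)<.09)
q=P[m]; print("stand",cv2.minAreaRect(q[:,:2].astype(np.float32)))
E
python3 hd.py
```

```text
delta [0.0003 0.0015 0.0532] tool x ang 7.69 yaw 0.0033 alt 0.0033
[ 0.49504672 -0.15668297  0.17819688]
stand ((0.5028287768363953, -0.19798718392848969), (0.06062442436814308, 0.15058210492134094), 7.30133056640625)
18.45 [ 0.495  -0.1567  0.1782] [-0.  -0.4 -0.7] 0.017412926364152415
handle in tool 7951 ((0.001981820911169052, 0.0003210650756955147), (0.020093999803066254, 0.07254696637392044), 87.96504211425781) z -0.03515120106937198 -0.03179596083893351
tilt dz/dx [ 0.00555194 -0.03172558] x -0.03437211309458042 0.03812325488676478
yaw dy/dx [-0.00165933  0.0007372 ]
```

View pics/w4.png

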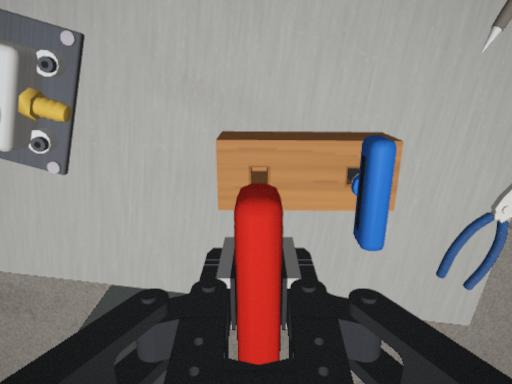

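The picture shows the empty hole at (260,175) just past the handle end, and the blue key undisturbed at (375,190). Lowering.

{"method": "move_arm", "body": {"plan": [{"translation": [0.001,0.0014,0.025],"yaw": 0.003,"jaw": 0},{"translation": [0.001,0.0014,0.05],"yaw": 0.003,"jaw": 0},{"translation": [0.001,0.0014,0.054],"yaw": 0.003,"jaw": 0},{"translation": [0.001,0.0014,0.056],"yaw": 0.003,"jaw": 0},{"translation": [0.001,0.0014,0.058],"yaw": 0.003,"jaw": 0},{"translation": [0.001,0.0014,0.06],"yaw": 0.003,"jaw": 0},{"translation": [0.001,0.0014,0.062],"yaw": 0.003,"jaw": 0}]}}

```text
t: 19.38
tcp_pos: [0.4974, -0.1597, 0.1195]
ee_rot: [3.134, 0.201, 0.005]
contact_force: [-4.9, 2.0, 17.3]
finger_gap: 0.0173
gripper_force: 65.4
```

{"method": "move_arm", "body": {"plan": [{"translation": [0,0,-0.004],"yaw": 0,"jaw": 0},{"translation": [-0.0012,-0.0019,-0.004],"yaw": 0,"jaw": 0},{"translation": [-0.0012,-0.0019,-0.002],"yaw": 0,"jaw": 0},{"translation": [-0.0012,-0.0019,0],"yaw": 0,"jaw": 0},{"translation": [-0.0012,-0.0019,0.001],"yaw": 0,"jaw": 0}]}}

```text
t: 20.0
tcp_pos: [0.4954, -0.1577, 0.1194]
ee_rot: [3.134, 0.201, 0.003]
contact_force: [-5.5, 2.7, 24.4]
finger_gap: 0.017
gripper_force: 66.5
```

{"method": "move_arm", "body": {"plan": [{"translation": [0,0,-0.004],"yaw": 0,"jaw": 0},{"translation": [-0.0014,-0.0012,-0.004],"yaw": 0,"jaw": 0},{"translation": [-0.0014,-0.0012,-0.002],"yaw": 0,"jaw": 0},{"translation": [-0.0014,-0.0012,0],"yaw": 0,"jaw": 0},{"translation": [-0.0014,-0.0012,0.0],"yaw": 0,"jaw": 0}]}}

```text
t: 20.62
tcp_pos: [0.495, -0.1575, 0.1195]
ee_rot: [3.133, 0.2, 0.008]
contact_force: [-4.0, 1.0, 21.5]
finger_gap: 0.0172
gripper_force: 66.2
```

```bash
python3 st.py; python3 hd.py
```

```text
20.625 q7 [ 0.35   0.341 -0.095  1.761  0.038  1.036 -1.202] tcp [ 0.495  -0.1575  0.1195] ang 7.32 F [-4.03  1.01 21.52] M [ 0.194  1.267 -0.097] gap 0.0172
20.625 [ 0.495  -0.1575  0.1195] [-4.   1.  21.5] 0.017154970855017597
handle in tool 7956 ((0.0014722757041454315, 0.0005785515531897545), (0.020107461139559746, 0.07335206121206284), 88.2450942993164) z -0.034623188362659055 -0.03191164670973465
tilt dz/dx [ 0.01016461 -0.03186349] x -0.033883410579634954 0.03808266414089455
yaw dy/dx [-0.00180322  0.00107504]
```

```bash
python3 - <<'E'
from h import *
w=np.load("w3.npz"); Tc=np.array(arm.camera_params("wrist")["T_tool_cam"])
def f(im,d,K):
    Q=cloud(d,K,Tc); hsv=cv2.cvtColor(im,cv2.COLOR_RGB2HSV)
    m=((hsv[...,0]<10)|(hsv[...,0]>170))&(hsv[...,1]>120)&(np.abs(Q[...,1])<.03)&(np.abs(Q[...,0])<.06)&(Q[...,2]<0)&(Q[...,2]>-.06)
    q=Q[m]; mid=q[np.abs(q[:,0])<.02]
    v=np.where(m)[0]; print(m.sum(),"x",np.percentile(q[:,0],[0,.5,99.5,100]).round(4),"y",np.median(mid[:,1]).round(4),"z",np.polyfit(mid[:,0],mid[:,2],1).round(4),"rows",v.min(),v.max())
f(w["im"],w["d"],w["K"])
im,d,K,E=grab("wrist"); f(im,d,K)
E
```

```text
7917 x [-0.0353 -0.0318  0.0381  0.0383] y 0.0009 z [-0.0003 -0.0316] rows 184 363
7963 x [-0.0354 -0.0315  0.038   0.0382] y 0.0009 z [ 0.0073 -0.0318] rows 184 363
```

{"method": "move_arm", "body": {"plan": [{"translation": [0,0,-0.006],"yaw": 0,"jaw": 0},{"translation": [0.003,0.0017,-0.006],"yaw": 0,"jaw": 0},{"translation": [0.003,0.0017,-0.006],"yaw": 0,"jaw": 0},{"translation": [0.003,0.0017,-0.003],"yaw": 0,"jaw": 0},{"translation": [0.003,0.0017,0],"yaw": 0,"jaw": 0},{"translation": [0.003,0.0017,0.0015],"yaw": 0,"jaw": 0}]}}

```text
t: 21.48
tcp_pos: [0.4979, -0.1583, 0.1187]
ee_rot: [3.134, 0.201, 0.006]
contact_force: [-6.9, 2.0, 29.1]
finger_gap: 0.0173
gripper_force: 67.3
```

```bash
python3 st.py
```

```text
21.475 q7 [ 0.349  0.348 -0.094  1.753  0.038  1.038 -1.201] tcp [ 0.4979 -0.1583  0.1187] ang 7.33 F [-6.86  1.99 29.14] M [0.656 2.077 0.01 ] gap 0.0173
```

{"method": "move_arm", "body": {"plan": [{"translation": [0,0,-0.005],"yaw": 0,"jaw": 0},{"translation": [0.0017,0,-0.005],"yaw": 0,"jaw": 0},{"translation": [0.0017,0,-0.005],"yaw": 0,"jaw": 0},{"translation": [0.0017,0,-0.003],"yaw": 0,"jaw": 0},{"translation": [0.0017,0,-0.001],"yaw": 0,"jaw": 0},{"translation": [0.0017,0,0],"yaw": 0,"jaw": 0}]}}

```text
t: 22.22
tcp_pos: [0.5, -0.158, 0.1185]
ee_rot: [3.134, 0.201, 0.007]
contact_force: [-6.4, 2.0, 29.3]
finger_gap: 0.0174
gripper_force: 67.7
```

```bash
python3 st.py
```

```text
22.225 q7 [ 0.348  0.351 -0.095  1.749  0.038  1.038 -1.203] tcp [ 0.5    -0.158   0.1185] ang 7.33 F [-6.38  1.95 29.34] M [ 0.59   1.879 -0.032] gap 0.0174
```

{"method": "move_arm", "body": {"plan": [{"translation": [0,0,-0.02],"yaw": 0,"jaw": 0},{"translation": [0,0,-0.04],"yaw": 0,"jaw": 0},{"translation": [0,0,-0.06],"yaw": 0,"jaw": 0},{"translation": [0,0,-0.06],"yaw": 0,"jaw": 0},{"translation": [0,0,-0.06],"yaw": 0,"jaw": 0}]}}

```text
t: 22.85
tcp_pos: [0.4969, -0.1575, 0.1721]
ee_rot: [-3.134, -0.201, 0.004]
contact_force: [-0.3, -0.0, -1.9]
finger_gap: 0.017
gripper_force: 63.4
```

```bash
python3 st.py; python3 hd.py; python3 - <<'E'
from h import *
im,d,K,E=grab("wrist"); P=cloud(d,K,E); np.savez("w5.npz",im=im,d=d,K=K,E=E)
# rectified plane z=.05, 0.25 mm/px, centred on stand
def rect(im,K,E,x0,y0,h,N,z):
    g=(np.arange(N)-N/2)*h; X,Y=np.meshgrid(x0+g,y0+g); Q=np.stack([X,Y,np.full_like(X,z)],-1)
    C=(Q-E[:3,3])@E[:3,:3]; return cv2.remap(im,(C[...,0]/C[...,2]*K[0,0]+K[0,2]).astype(np.float32),(C[...,1]/C[...,2]*K[1,1]+K[1,2]).astype(np.float32),cv2.INTER_CUBIC)
a=rect(im,K,E,.5,-.18,.0002,600,.05)
t,dd,K2,E2=grab("top"); s,dd,K3,E3=grab("scene")
save("v.png",np.hstack([a[:, 100:500],np.vstack([cv2.resize(s[165:215,280:330],(300,300),interpolation=cv2.INTER_CUBIC),cv2.resize(im[130:250,220:340],(300,300),interpolation=cv2.INTER_CUBIC)])]))
m=(P[...,2]>.045)&(P[...,2]<.054)&(abs(P[...,0]-.503)<.05)&(abs(P[...,1]+.197)<.09)
print("stand",cv2.minAreaRect(P[m][:,:2].astype(np.float32)))
E
```

```text
22.85 q7 [ 0.35   0.299 -0.095  1.678  0.03   1.168 -1.196] tcp [ 0.4969 -0.1575  0.1721] ang 7.33 F [-0.3  -0.03 -1.88] M [0.051 0.02  0.021] gap 0.017
22.85 [ 0.4969 -0.1575  0.1721] [-0.3 -0.  -1.9] 0.017046304204049872
handle in tool 7917 ((0.002168804407119751, 0.0009225243702530861), (0.01924707554280758, 0.07226903736591339), 89.38538360595703) z -0.035428966389297316 -0.03199849211570951
tilt dz/dx [ 0.03659263 -0.03218129] x -0.03406205355694907 0.0378881726223101
yaw dy/dx [0.00367239 0.00099455]
stand ((0.5028349161148071, -0.197824165225029), (0.06052687019109726, 0.15032683312892914), 7.339592456817627)
```

View pics/v.png

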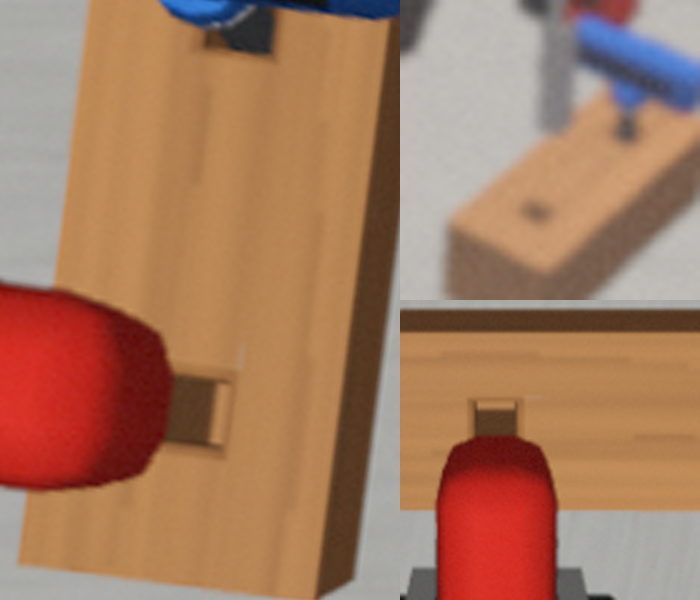

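The views show the hole mouth open next to the handle, at about (205,410) in the rectified part. The depth fit shows the key has tilted about 2° in the jaws, so its tip is about 3 mm towards −x. I shift to compensate and approach without pressing.

{"method": "move_arm", "body": {"plan": [{"translation": [0.0018,0.0002,0.02],"yaw": 0,"jaw": 0},{"translation": [0.0018,0.0002,0.04],"yaw": 0,"jaw": 0},{"translation": [0.0018,0.0002,0.05],"yaw": 0,"jaw": 0},{"translation": [0.0018,0.0002,0.05],"yaw": 0,"jaw": 0},{"translation": [0.0018,0.0002,0.05],"yaw": 0,"jaw": 0}]}}

```text
t: 23.68
tcp_pos: [0.5003, -0.158, 0.1245]
ee_rot: [3.135, 0.201, 0.002]
contact_force: [-0.6, 0.1, -0.9]
finger_gap: 0.0171
gripper_force: 63.4
```

```bash
python3 st.py; python3 hd.py
```

```text
23.675 q7 [ 0.348  0.348 -0.095  1.738  0.037  1.056 -1.203] tcp [ 0.5003 -0.158   0.1245] ang 7.32 F [-0.65  0.06 -0.95] M [0.007 0.017 0.001] gap 0.0171
23.675 [ 0.5003 -0.158   0.1245] [-0.6  0.1 -0.9] 0.01708601504041432
handle in tool 7931 ((0.0018089935183525085, 0.0009222645312547684), (0.01927007921040058, 0.07233645021915436), 89.21736145019531) z -0.035383077176506565 -0.0316841043422564
tilt dz/dx [ 0.03805331 -0.03187029] x -0.03448325310742985 0.037614766909766686
yaw dy/dx [0.00313264 0.00095707]
```

{"method": "move_arm", "body": {"plan": [{"translation": [0.001,0,0.002],"yaw": 0,"jaw": 0},{"translation": [0.001,0,0.004],"yaw": 0,"jaw": 0},{"translation": [0.001,0,0.006],"yaw": 0,"jaw": 0},{"translation": [0.001,0,0.007],"yaw": 0,"jaw": 0},{"translation": [0.001,0,0.007],"yaw": 0,"jaw": 0}]}}

```text
t: 24.35
tcp_pos: [0.5017, -0.1574, 0.1175]
ee_rot: [3.135, 0.201, 0.004]
contact_force: [1.2, 1.2, 2.2]
finger_gap: 0.0177
gripper_force: 63.9
```

```bash
python3 st.py
```

```text
24.35 q7 [ 0.346  0.357 -0.095  1.744  0.038  1.04  -1.204] tcp [ 0.5017 -0.1574  0.1175] ang 7.35 F [1.19 1.18 2.2 ] M [ 0.224 -0.411 -0.043] gap 0.0177
```

It is entering, with little force at a lower z. Continuing.

{"method": "move_arm", "body": {"plan": [{"translation": [0.0004,-0.0005,0.002],"yaw": 0,"jaw": 0},{"translation": [0.0004,-0.0005,0.004],"yaw": 0,"jaw": 0},{"translation": [0.0004,-0.0005,0.006],"yaw": 0,"jaw": 0}]}}

```text
t: 24.72
tcp_pos: [0.5018, -0.1571, 0.1108]
ee_rot: [3.135, 0.201, 0.003]
contact_force: [3.6, -0.4, 0.9]
finger_gap: 0.017
gripper_force: 63.7
```

```bash
python3 st.py
```

```text
24.725 q7 [ 0.345  0.365 -0.095  1.751  0.039  1.026 -1.206] tcp [ 0.5018 -0.1571  0.1108] ang 7.33 F [ 3.57 -0.39  0.86] M [ 0.091 -0.878  0.019] gap 0.017
```

{"method": "move_arm", "body": {"plan": [{"translation": [-0.0007,0,0.003],"yaw": 0,"jaw": 0},{"translation": [-0.0014,0,0.006],"yaw": 0,"jaw": 0},{"translation": [-0.0021,0,0.009],"yaw": 0,"jaw": 0},{"translation": [-0.0028,0,0.012],"yaw": 0,"jaw": 0}]}}

```text
t: 25.22
tcp_pos: [0.5012, -0.1572, 0.0999]
ee_rot: [3.134, 0.202, 0.01]
contact_force: [6.7, 2.0, 1.2]
finger_gap: 0.0171
gripper_force: 63.8
```

```bash
python3 st.py; python3 hd.py | tail -2
```

```text
25.225 q7 [ 0.347  0.373 -0.095  1.77   0.04   0.994 -1.205] tcp [ 0.5012 -0.1572  0.0999] ang 7.36 F [6.71 2.02 1.22] M [ 0.366 -1.764 -0.004] gap 0.0171
tilt dz/dx [ 0.03163392 -0.0324028 ] x -0.033976674474158225 0.03787702758889839
yaw dy/dx [0.00183466 0.00093787]
```

{"method": "move_arm", "body": {"plan": [{"translation": [-0.0006,-0.0003,0.003],"yaw": 0,"jaw": 0},{"translation": [-0.0012,-0.0003,0.006],"yaw": 0,"jaw": 0},{"translation": [-0.0018,-0.0003,0.009],"yaw": 0,"jaw": 0},{"translation": [-0.002,-0.0003,0.012],"yaw": 0,"jaw": 0}]}}

```text
t: 25.78
tcp_pos: [0.5008, -0.1572, 0.0887]
ee_rot: [3.134, 0.202, 0.016]
contact_force: [7.7, 1.8, 2.7]
finger_gap: 0.0173
gripper_force: 63.9
```

```bash
python3 st.py; python3 hd.py | tail -2
```

```text
25.775 q7 [ 0.347  0.384 -0.095  1.786  0.041  0.964 -1.206] tcp [ 0.5008 -0.1572  0.0887] ang 7.37 F [7.73 1.84 2.75] M [ 0.339 -2.143 -0.043] gap 0.0173
tilt dz/dx [ 0.02990574 -0.03248127] x -0.03305297065431032 0.037868518665403854
yaw dy/dx [0.00105964 0.00097221]
```

{"method": "move_arm", "body": {"plan": [{"translation": [-0.0003,0,0.003],"yaw": 0,"jaw": 0},{"translation": [-0.0006,0,0.006],"yaw": 0,"jaw": 0},{"translation": [-0.001,0,0.009],"yaw": 0,"jaw": 0},{"translation": [-0.001,0,0.012],"yaw": 0,"jaw": 0}]}}

```text
t: 26.32
tcp_pos: [0.5007, -0.1572, 0.0771]
ee_rot: [3.133, 0.202, 0.018]
contact_force: [8.4, 1.5, 3.6]
finger_gap: 0.0173
gripper_force: 64.0
```

```bash
python3 st.py
```

```text
26.325 q7 [ 0.347  0.397 -0.094  1.8    0.043  0.935 -1.207] tcp [ 0.5007 -0.1572  0.0771] ang 7.38 F [8.42 1.49 3.65] M [ 0.477 -2.309  0.032] gap 0.0173
```

{"method": "move_arm", "body": {"plan": [{"translation": [0.001,0,0.0015],"yaw": 0,"jaw": 0},{"translation": [0.001,0,0.003],"yaw": 0,"jaw": 0},{"translation": [0.001,0,0.003],"yaw": 0,"jaw": 0}]}}

```text
t: 26.7
tcp_pos: [0.501, -0.1572, 0.0747]
ee_rot: [3.133, 0.202, 0.016]
contact_force: [6.4, 1.1, 8.0]
finger_gap: 0.0169
gripper_force: 65.0
```

Touching the floor of the hole. Open and retreat.

{"method": "move_arm", "body": {"plan": [{"translation": [0,0,0],"yaw": 0,"jaw": 30},{"translation": [0,0,0],"yaw": 0,"jaw": 60},{"translation": [0,0,0],"yaw": 0,"jaw": 60},{"translation": [0,0,0],"yaw": 0,"jaw": 60},{"translation": [0,0,-0.02],"yaw": 0,"jaw": 60},{"translation": [0,0,-0.05],"yaw": 0,"jaw": 60},{"translation": [0,0,-0.08],"yaw": 0,"jaw": 60},{"translation": [0,0,-0.12],"yaw": 0,"jaw": 60},{"translation": [0,0,-0.12],"yaw": 0,"jaw": 60},{"translation": [0,0,-0.12],"yaw": 0,"jaw": 60}]}}

```text
t: 27.95
tcp_pos: [0.4955, -0.1573, 0.1912]
ee_rot: [-3.135, -0.201, 0.002]
contact_force: [-1.1, -1.1, -1.1]
finger_gap: 0.0516
gripper_force: 0.0
```

```bash
python3 - <<'E'
from h import *
s=arm.read_state(); print(s["t"],s["tcp_pos"],s["contact_force"])
im,d,K,E=grab("wrist"); P=cloud(d,K,E); save("z.png",im)
hsv=cv2.cvtColor(im,cv2.COLOR_RGB2HSV); n=(abs(P[...,0]-.5)<.06)&(abs(P[...,1]+.2)<.09)
for nm,m in(("red",((hsv[...,0]<10)|(hsv[...,0]>170))&(hsv[...,1]>120)),("blue",(hsv[...,0]>95)&(hsv[...,0]<130)&(hsv[...,1]>100))):
    q=P[m&n&(P[...,2]>.103)&(P[...,2]<.116)]; a=np.c_[q[:,:2]-q[:,:2].mean(0),np.ones(len(q))]
    print(nm,len(q),cv2.minAreaRect(q[:,:2].astype(np.float32)),"plane",np.linalg.lstsq(a,q[:,2],rcond=None)[0].round(4))
E
```

```text
27.95 [ 0.49554471 -0.15734806  0.19116735] [-1.12295901 -1.12458849 -1.1263744 ]
red 2457 ((0.49783748388290405, -0.1588178277015686), (0.07845178991556168, 0.01739434339106083), 6.801826000213623) plane [-0.0034 -0.0151  0.1069]
blue 2430 ((0.5083895325660706, -0.23612099885940552), (0.0777072161436081, 0.01696217991411686), 7.3368988037109375) plane [ 0.0112 -0.1195  0.107 ]
```

View pics/z.png

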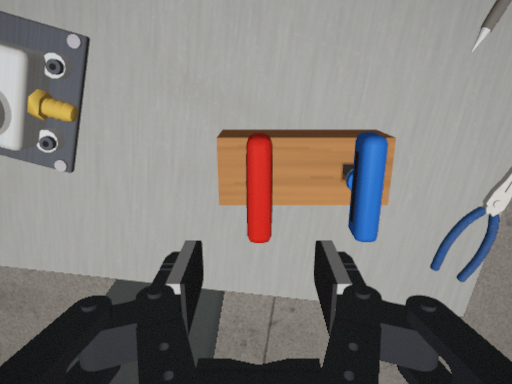

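The red key stands upright at (259,190), its handle top at the same height as at the start, and the blue key is in place at (368,187). Handing in.

```bash
python3 -c "
from h import *
print(arm.job_done())"
```

```text
the job is handed in; nothing more can be done
None
```

I handed the job in at about 28 s. The plug was turned to a wrist reading of 0.60 N m (peak sample 0.66, about 0.03 above true, so roughly 0.57 held), and the red key is upright, fully down in its hole, with the blue key in place. The judge's result was not shown.

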